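# Load two length bars in a holder and keep them pressed on the spring stop

### The arm

A 6-joint arm with a two-finger parallel gripper is mounted at the origin on a cart in front of the work surface, level with it; the furniture and walls round the work are solid. World frame = base frame: x ahead of the robot, y to its left, z up, the work surface at z = 0. Lengths are in m, angles in rad, forces in N, time in s.
With the tool pointing down it reaches from about 0.35 to 0.975 m from the base axis. Payload 4.9 kg.
Tool frame: the origin (TCP) lies on the centre line of the jaws, within the pads' length; the fingertips stand 14 mm ahead of it and the grasp point (between the pads) lies 5 mm behind it; y points along the fingers, z is the direction in which the jaws open and shut, and the axes are right-handed (so a half turn about y gives the same grasp; the last joint's range is limited). The gripper opens to 85 mm and grips with 20 to 120 N. Pads are 22 mm wide; open, the fingers measure 114 mm over their backs; the gripper's body (76 mm by 85 mm) begins 54 mm behind the grasp point. The pads swing forward as they close: fully open they stand 13 mm farther back than shut.
Start: joints at [1.036, 0.053, 1.613, -0, 1.476, -0.119], TCP at [0.252, 0.572, 0.245] pointing down, gripper open.
Joint ranges: [-3.01, 3.01], [-1.01, 2.22], [0.06, 2.58], [-1.02, 4.17], [0.09, 2.62], [-3.14, 3.14]. Speed limits (rad/s): [2.57, 2.57, 3.14, 3.14, 3.14, 3.14].

### API

Orientations are given as a rotation vector (axis times angle).
In Python, from station import ctrl gives the robot as it stands.
- The arm moves only by the tool servo_tool, never from a script. Its arguments are lists of equal length, an entry for each row: "delta_pos": the shift along the tool's x, y, z in m, a list of three; "dr": the turn, a rotation vector about the tool's x, y, z in degrees, a list of three; "grip": the opening, from 0 (shut) to 1 (fully open). In form: {"delta_pos": [[x, y, z], ...], "dr": [[rx, ry, rz], ...], "grip": [grip, ...]}. A call has 1 to 5 rows; each row shifts and turns the pose as measured when the row begins, along the tool's axes as they then stand; what a row does not reach is not made up. A row lasts 1/8 s, in which the tool goes at most 62.5 mm and 10.7 degrees, less where a joint would pass 70% of its speed; a pose out of reach is approached as far as the arm can. A call is refused whole if a number of a shift passes 0.0625 or a number of a turn 10.7, either way. A call with a gripper value outside its range is refused whole. The fingers move at their own pace and stop on an object; "grip_force" is the grip in N (left out, the last holds). Time passes only in rows, so rows that do not move let the fingers close. It gives the time, the measured TCP pose, the force and the opening at its end, in the units of the state.
- ctrl.get_obs(): the state, without advancing time (a new reading comes with each control period).
- ctrl.get_image(name): name is "scene" or "top" or "wrist"; returns the picture (420x560x3 uint8, red, green, blue); there is no depth.
- ctrl.camera_params(name): a dict with "fovy" (degrees; the focal length in pixels is half the picture's height over the tangent of half this angle, whatever the lens; pixels are square), "cx", "cy" (the principal point, pixels), "eye" and "rotation" of the camera in the world. Camera axes: x right, y down, z forward; pixel columns grow to the right and rows downward; lengths in m; the calibration is good to about 2 mm. A picture is of the moment at which its call begins: read the wrist's pose just before it. camera_params takes no time and is no camera call; for the wrist camera it gives the pose at the moment of the call.
- ctrl.finish_job(): hands the job in, once; it reports no verdict.
Trained networks look in the newest picture that a camera, given by its name, has taken for a name from the list of things; names that differ only in an ending like _2 or _b are one class to them, and where a whole thing is asked for, a point or a joint stands for the part that bears it (a point fixed in the world has none). Each returns a list of dicts, best first, with "score" (0 to 1); they miss things now and then, are a little off and sometimes report something else, mostly with a low value. They report only what shows in the picture. A call takes as long as a camera call. They do not tell look-alikes from the thing itself.
- ctrl.masks_of(camera, label): "pixels" (420x560 bool, what is visible of it) and "extent" ([left, top, right, bottom] in pixels, round what is visible of it).
The state is a dict: "t": time; "q": joint angles; "dq": joint speeds; "effort": joint torques, N m; "tool_pos": TCP position; "tool_rot": TCP orientation; "contact_force": force on the tool from outside, world axes, zero at the start; "wrist_torque": the same for the moment, N m; "opening": finger opening in m.
Only numpy, scipy, OpenCV 4.12 (cv2) and the standard library are available. Lean on these libraries where they do the work, as an engineer would, in place of code of your own. Each camera call takes 0.05 s, during which the arm holds its last target.

### The job

Lay the long (80 mm) gauge bar flat in the trough of the bar holder, then lay the short (48 mm) one in the trough behind it, on the side away from the spring stop. Push the two, end to end, against the spring stop with a steady 10 N or so, its plunger about half way in (never ram it), and finish while still holding that push on the short bar, as a third hand for the colleague who will tighten the thumb screw. Leave the 150 mm bar, the micrometer and the loupe where they are.

Things in the scene. Friction and masses are not known exactly. Their poses are not given: they have to be found in the camera images.
- holder: Steel bar holder, fixed: dark base plate 230 x 64 x 12 mm with a trough for bars on it. Origin: centre of the underside, on the table; z up; x runs along the trough, from its open end (-x) to the spring stop (+x). Stop block: x = 84 to 114 mm, 46 mm wide, to z = 42 mm. A brass thumb screw sticks out of the -y fence at x = 30 mm, to y = -45 mm, below z = 24 mm.
- trough (a point): Point on the trough floor, on its centre line, straight above the holder origin (12 mm above the table); axes as the holder. The trough is 22 mm wide inside, between two steel fences 9 mm thick that reach 10 mm above the floor, from x = -112 to x = +70 mm.
- plunger (a joint): Travel of the spring stop, m: 0 at rest, grows as it is pushed towards +x of the holder, hard end at 0.012. Its force is 4 N at the start of travel and rises by 1 N per mm: 10 N at 0.006.
- anvil: The spring stop's round steel head (18 mm across, 5 mm thick) that the bars bear on. Origin: centre of its flat contact face, which looks to -x of the holder; at rest 66 mm along the holder's x from the holder's origin, 25 mm above the table. Axes as the holder's. It moves with the plunger.
- long_bar: Loose plain steel gauge bar 18 x 80 x 26 mm, about 0.3 kg. Origin: centre of its underside; its length is along its y, its width (18 mm, grasp across it) along x, its height (26 mm) along z. Starts lying on the table to the left of the holder. In the trough it stands 16 mm proud of the fences.
- short_bar: Loose plain steel gauge bar 18 x 48 x 26 mm, about 0.18 kg. Origin: centre of its underside; its length is along its y, width along x, height along z. Starts on the table to the left of the holder. It goes in second, its end against the long bar's.
- spare_bar: Bystander: loose gauge bar 18 x 150 x 26 mm lying on the table at the right; leave alone. Origin: centre of its underside, length along y.
- micrometer: Bystander: digital micrometer 70 x 205 x 29 mm lying at the right; leave alone. Origin: centre of its underside.
- loupe: Bystander: black loupe, 33 mm across, 32 mm high, behind the work; leave alone. Origin: centre of its underside.
Not all that is in view belongs to the job. Leave any black, blue or orange look-alike of the long_bar alone.

How it is judged:
By the outcome, as a careful person would: the job done as asked, in the order asked, and still so for the second after the job is handed in, while the arm keeps its last pose, push and grip.
It also fails if it takes over 61 s, if anything falls off the work surface, if the arm or the gripper's body presses on something with over 40 N, if the wrist force passes 120 N, or if a joint passes its speed limit or range.

## Working session

There is one attempt and no reset: what is moved stays moved. The work goes in short steps, Python scripts to look and compute and a tool call to move; the robot and the scene stay as the last step left them, time stands still between calls to the robot, and variables do not carry over. Pictures are saved under pics/ and viewed, and the job is handed in when it is done.

Besides the shell and the picture viewer there is one more tool, called after "Emit:" by a JSON object that holds its "api" and its "payload". servo_tool: Moves the arm, as the interface text tells. Its arguments: {"type":"object","properties":{"delta_pos":{"type":"array","items":{"type":"array","items":{"type":"number"}}},"dr":{"type":"array","items":{"type":"array","items":{"type":"number"}}},"grip":{"type":"array","items":{"type":"number"}},"grip_force":{"type":"number"}},"required":["delta_pos","dr","grip"]}

```bash
ls; mkdir -p pics
python3 - <<'E'
from station import ctrl
import cv2,numpy as np
o=ctrl.get_obs(); print(o)
for c in ["scene","top","wrist"]:
    p=ctrl.camera_params(c); print(c,p)
    im=ctrl.get_image(c); cv2.imwrite(f"pics/{c}0.png",im[:,:,::-1])
E
```

```text
pics
{'t': 0.0, 'q': array([ 1.03601563e+00,  5.33631533e-02,  1.61431397e+00,  2.07437482e-05,
        1.47601781e+00, -1.19021025e-01]), 'dq': array([-8.31927611e-04,  1.03630697e-03, -8.03789796e-04, -2.12059618e-05,
       -4.70189534e-04,  1.04096082e-03]), 'effort': array([ 3.43433094e-04, -3.93696856e+01, -3.70169234e+01, -1.10254182e-04,
        7.11262415e-03,  2.57947102e-05]), 'tool_pos': array([0.25212327, 0.57122742, 0.24404717]), 'tool_rot': array([-1.54807447,  0.32675042, -0.32565255]), 'contact_force': array([-0.68692211,  0.47516434,  0.61107381]), 'wrist_torque': array([ 0.01447417, -0.06158631,  0.08051566]), 'opening': 0.08530706255347027}
scene {'fovy': 49.23172842110847, 'cx': 271.9272280155114, 'cy': 210.299618828466, 'eye': array([-0.34010565, -0.4569352 ,  0.54854709]), 'rotation': array([-1.77441241,  1.11557451, -0.70584131])}
top {'fovy': 44.91276259663352, 'cx': 277.1397696761571, 'cy': 206.34767294165545, 'eye': array([ 0.39005415, -0.02614484,  1.26718479]), 'rotation': array([-2.14908869,  2.13076281, -0.16974559])}
wrist {'fovy': 70.11066634724251, 'cx': 279.0316932737585, 'cy': 214.58191463650917, 'eye': array([0.17509557, 0.60515625, 0.37185467]), 'rotation': array([2.38679224, 1.55635787, 0.26040071])}
```

View pics/top0.png

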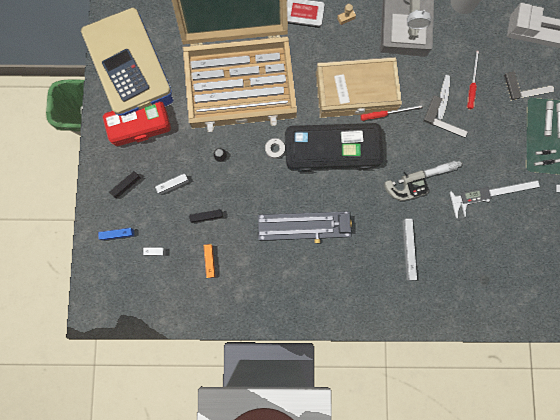

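View pics/scene0.png

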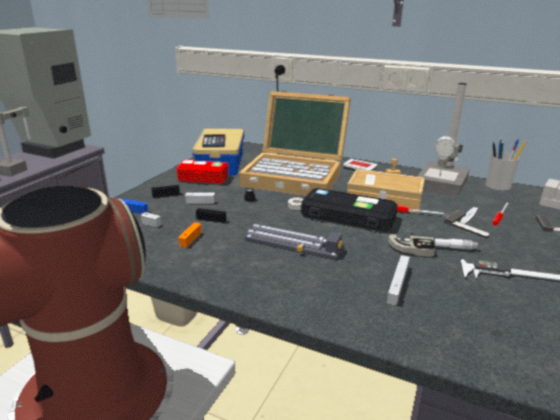

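View pics/wrist0.png

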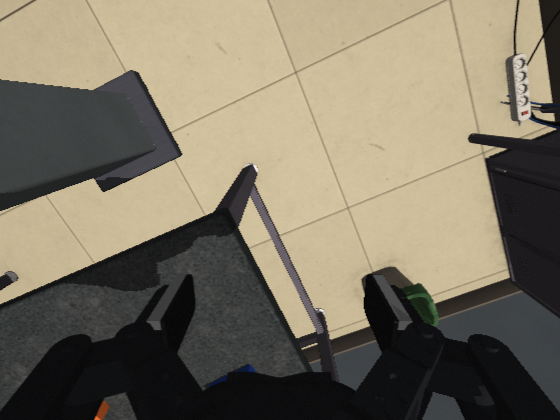

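```bash
cat > h.py <<'E'
from station import ctrl
import cv2,numpy as np
from scipy.spatial.transform import Rotation as R
from scipy.optimize import minimize
def cam(c):
    p=ctrl.camera_params(c); f=210/np.tan(np.radians(p['fovy'])/2)
    return dict(f=f,c=np.array([p['cx'],p['cy']]),e=np.array(p['eye']),R=R.from_rotvec(p['rotation']).as_matrix())
def proj(k,P):
    X=(np.atleast_2d(P)-k['e'])@k['R']; return X[:,:2]/X[:,2:]*k['f']+k['c']
def onplane(k,uv,z):
    uv=np.atleast_2d(uv); d=np.c_[(uv-k['c'])/k['f'],np.ones(len(uv))]@k['R'].T
    return k['e']+d*((z-k['e'][2])/d[:,2])[:,None]
def box(x,y,yaw,w,l,h,z0=0):
    c,s=np.cos(yaw),np.sin(yaw); P=[]
    for a in(-w/2,w/2):
        for b in(-l/2,l/2):
            for z in(z0,z0+h): P.append([x+c*a-s*b,y+s*a+c*b,z])
    return np.array(P)
S=8
def fitbox(k,mask,w,l,h,x0,z0=0):
    ys,xs=np.nonzero(mask); m=12
    a,b=max(xs.min()-m,0),max(ys.min()-m,0); M=mask[b:ys.max()+m,a:xs.max()+m].astype(np.uint8)
    M=cv2.resize(M,None,fx=S,fy=S,interpolation=cv2.INTER_LINEAR if 0 else cv2.INTER_NEAREST)
    def cost(p):
        q=(proj(k,box(*p,w,l,h,z0))-[a,b]+0.5)*S
        T=np.zeros_like(M); cv2.fillConvexPoly(T,cv2.convexHull(np.round(q).astype(np.int32)),1)
        return (T!=M).sum()/M.sum()
    best=None
    for dy in(-.1,0,.1):
        s=np.array([[0,0,0],[.01,0,0],[0,.01,0],[0,0,.15]])+np.array(x0)+[0,0,dy]
        r=minimize(cost,x0,method='Nelder-Mead',options=dict(initial_simplex=s,xatol=1e-5,fatol=1e-5,maxiter=400))
        if best is None or r.fun<best.fun: best=r
    return best.x,best.fun
E
python3 - <<'E'
from h import *
k=cam('top')
ctrl.get_image('top')
for l in ['long_bar','short_bar','holder','anvil','spare_bar']:
    for d in ctrl.masks_of('top',l):
        m=d['pixels']; print(l,round(d['score'],2),np.round(d['extent']),m.sum(),end=' ')
        ys,xs=np.nonzero(m); c=onplane(k,[xs.mean(),ys.mean()],.026)[0]; print(c.round(4))
        np.save(f"m_{l}_{int(xs.mean())}.npy",m)
E
ls
```

```text
long_bar 0.83 [201. 244. 213. 276.] 314 [0.4529 0.1375 0.026 ]
long_bar 0.77 [192. 212. 223. 222.] 255 [0.562  0.1485 0.026 ]
long_bar 0.71 [155. 175. 191. 198.] 323 [0.641 0.236 0.026]
long_bar 0.71 [101. 229. 135. 236.] 269 [0.5161 0.3644 0.026 ]
long_bar 0.7 [112. 171. 138. 202.] 362 [0.6383 0.354  0.026 ]
short_bar 0.71 [212. 147. 229. 161.] 116 [0.718  0.1185 0.026 ]
short_bar 0.61 [145. 244. 167. 258.] 160 [0.4729 0.2712 0.026 ]
holder 0.73 [259. 214. 352. 242.] 2322 [ 0.5401 -0.0936  0.026 ]
holder 0.67 [405. 221. 414. 282.] 601 [ 0.4825 -0.3504  0.026 ]
anvil 0.65 [407. 223. 417. 280.] 625 [ 0.4831 -0.3502  0.026 ]
spare_bar 0.62 [258. 210. 354. 241.] 2361 [ 0.5398 -0.0936  0.026 ]
spare_bar 0.55 [407. 221. 417. 279.] 537 [ 0.4824 -0.3503  0.026 ]
h.py
m_anvil_409.npy
m_holder_304.npy
m_holder_409.npy
m_long_bar_117.npy
m_long_bar_124.npy
m_long_bar_171.npy
m_long_bar_206.npy
m_long_bar_209.npy
m_short_bar_154.npy
m_short_bar_219.npy
m_spare_bar_304.npy
m_spare_bar_409.npy
pics
```

Run:
```python
import cv2
im=cv2.imread('pics/top0.png')
cv2.imwrite('pics/hz.png',cv2.resize(im[190:260,245:365],None,fx=6,fy=6,interpolation=cv2.INTER_CUBIC))
cv2.imwrite('pics/bz.png',cv2.resize(im[160:280,90:220],None,fx=5,fy=5,interpolation=cv2.INTER_CUBIC))
```

```text
(no output)
```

View pics/hz.png

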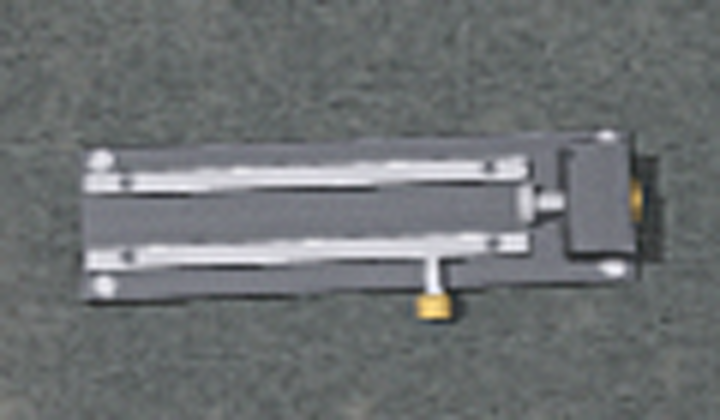

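View pics/bz.png

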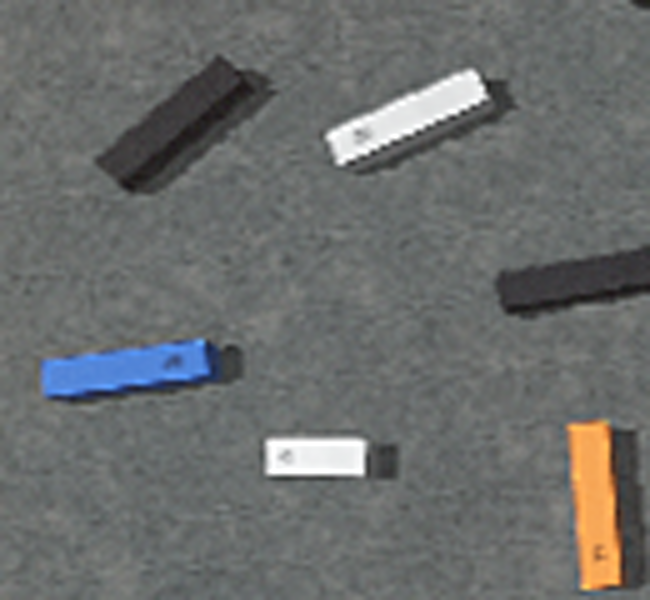

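Run:
```python
from h import *
k=cam('top')
im=cv2.imread('pics/top0.png'); g=im.min(2)
def rect(m,z):
    ys,xs=np.nonzero(m); P=onplane(k,np.c_[xs,ys],z)[:,:2]*1000
    (c,s,a)=cv2.minAreaRect(P.astype(np.float32)); return np.round(c,1),np.round(s,1),round(a,2)
for n,(x0,x1,y0,y1),w0,L in [('long',(150,196,170,202),(.641,.236,-1.15),.08),('short',(138,170,240,262),(.473,.271,0),.048)]:
    m=np.zeros(g.shape,bool); m[y0:y1,x0:x1]=g[y0:y1,x0:x1]>150
    print(n,m.sum(),rect(m,.026), fitbox(k,m,.018,L,.0005,w0,.0255), fitbox(k,m,.018,L,.026,w0))
# fences: bright
m=np.zeros(g.shape,bool); m[212:236,258:334]=g[212:236,258:334]>150
n,l,st,c=cv2.connectedComponentsWithStats(m.astype(np.uint8))
for i in range(1,n):
    if st[i,4]>15: print(st[i], rect(l==i,.022))
for lab,uv,z in [('plateTL',(83,151),.012),('plateBL',(83,300),.012),('blkTR',(630,146),.042),('blkBR',(634,252),.042),('blkTL',(567,148),.042),('blkBL',(572,252),.042)]:
    print(lab,onplane(k,[245+uv[0]/6-.5+.08,190+uv[1]/6-.5+.08],z).round(4))
```

```text
long 238 (array([644.5, 239.1]), array([18.7, 80.9]), 25.52) (array([0.64463121, 0.23937093, 0.44338693]), np.float64(0.09053308823529412)) (array([0.64712188, 0.24158117, 0.45801874]), np.float64(0.3634453781512605))
short 152 (array([475.3, 276.5]), array([17.1, 46.9]), 0.49) (array([0.47498939, 0.27668734, 0.00687941]), np.float64(0.07092927631578948)) (array([0.47624806, 0.27994475, 0.00427385]), np.float64(0.17012746710526316))
[259 215  74   7 258] (array([558.8, -72.2]), array([ 15. , 180.6]), 0.5)
[259 229  68   7 238] (array([524., -65.]), array([ 14.8, 165.1]), 0.49)
plateTL [[0.5676 0.02   0.012 ]]
plateBL [[0.5055 0.0191 0.012 ]]
blkTR [[ 0.5673 -0.2032  0.042 ]]
blkBR [[ 0.5241 -0.2042  0.042 ]]
blkTL [[ 0.5663 -0.1776  0.042 ]]
blkBL [[ 0.5238 -0.1791  0.042 ]]
```

```bash
cat >> h.py <<'E'
def st():
    o=ctrl.get_obs(); return np.array(o['tool_pos']),R.from_rotvec(o['tool_rot']),o
def goalR(zdir):
    """zdir: angle of tool z in world xy"""
    z=np.array([np.cos(zdir),np.sin(zdir),0]); y=np.array([0,0,-1.]); x=np.cross(y,z)
    return R.from_matrix(np.c_[x,y,z])
def zang(r):
    z=r.as_matrix()[:,2]; return np.arctan2(z[1],z[0])
def plan(pts,maxp=.055,maxr=9.5,start=None):
    """pts list of (pos,zdir); prints rows"""
    p,r,o=st(); out=[]
    for g,zd in pts:
        a=zang(r); d=(zd-a+np.pi/2)%np.pi-np.pi/2; G=goalR(a+d)
        rv=(r.inv()*G).as_rotvec(degrees=True); dp=np.array(g)-p
        n=max(1,int(np.ceil(max(np.linalg.norm(dp)/maxp,np.linalg.norm(rv)/maxr))))
        for i in range(n):
            f=1./(n-i); step=(np.array(g)-p)*f
            dr=(r.inv()*G).as_rotvec(degrees=True)*f
            t=r.inv().apply(step); t=np.round(t,4); dr=np.round(dr,1)
            out.append((t.tolist(),dr.tolist())); p=p+r.apply(t); r=r*R.from_rotvec(dr,degrees=True)
        out.append(None)
    for i,q in enumerate(out):
        print(q if q else '-- at')
    print('tcp now',o['tool_pos'].round(4),'zang deg',np.degrees(zang(R.from_rotvec(o['tool_rot']))).round(2),'t',o['t'],'F',o['contact_force'].round(1),'open',o['opening'])
E
python3 - <<'E'
from h import *
p,r,o=st(); print(r.as_matrix().round(3)); k=cam('wrist'); print(r.inv().apply(k['e']-p).round(3)); print((r.as_matrix().T@k['R']).round(3))
plan([((.6446,.2394,.15),.4434)])
E
```

```text
[[ 0.915 -0.     0.404]
 [-0.404 -0.     0.915]
 [-0.    -1.    -0.   ]]
[-0.084 -0.128 -0.   ]
[[-0.     0.945  0.328]
 [-0.    -0.328  0.945]
 [ 1.     0.     0.   ]]
([0.0493, 0.0095, -0.0146], [0.0, 4.1, 0.0])
([0.0502, 0.0095, -0.011], [0.0, 4.1, 0.0])
([0.0509, 0.0095, -0.0074], [0.0, 4.1, 0.0])
([0.0513, 0.0095, -0.0037], [0.0, 4.1, 0.0])
([0.0514, 0.0095, -0.0], [0.0, 4.1, 0.0])
([0.0513, 0.0095, 0.0036], [0.0, 4.1, 0.0])
([0.0509, 0.0096, 0.0073], [0.0, 4.0, 0.0])
([0.0502, 0.0095, 0.0108], [0.0, 4.1, 0.0])
([0.0493, 0.0096, 0.0144], [0.0, 4.0, 0.0])
([0.0482, 0.0095, 0.0178], [0.0, 4.1, 0.0])
-- at
tcp now [0.2524 0.5717 0.2452] zang deg 66.18 t 0.45 F [ 0.8 -0.1  0.1] open 0.08521204362990936
```

Emit:
{"api": "servo_tool", "payload": {"delta_pos": [[0.049,0.0095,-0.0145],[0.05,0.0095,-0.011],[0.051,0.0095,-0.0075],[0.051,0.0095,-0.0035],[0.051,0.0095,0]], "dr": [[0,4.1,0],[0,4.1,0],[0,4.1,0],[0,4.1,0],[0,4.1,0]], "grip": [0.6,0.6,0.6,0.6,0.6], "grip_force": 60}}

```text
t: 1.08
tool_pos: [0.4508, 0.4045, 0.1985]
tool_rot: [-1.479, 0.607, -0.608]
contact_force: [-0.1, 0.1, -0.7]
opening: 0.0513
```

Emit:
{"api": "servo_tool", "payload": {"delta_pos": [[0.051,0.0095,0.0035],[0.051,0.0095,0.0075],[0.05,0.0095,0.011],[0.049,0.0095,0.0145]], "dr": [[0,4.1,0],[0,4.1,0],[0,4.1,0],[0,4.1,0]], "grip": [0.6,0.6,0.6,0.6]}}

```text
t: 1.58
tool_pos: [0.6115, 0.2664, 0.1601]
tool_rot: [-1.397, 0.834, -0.836]
contact_force: [-0.0, 1.3, -0.3]
opening: 0.0509
```

Run:
```python
from h import *
plan([((.6446,.2394,.15),.4434)])
k=cam('wrist'); im=ctrl.get_image('wrist'); cv2.imwrite('pics/w1.png',im[:,:,::-1]); np.save('k1.npy',k,allow_pickle=True)
print(proj(k,box(.6446,.2394,.4434,.018,.08,.026)).round(0))
```

```text
([0.0395, 0.0101, 0.0161], [-0.4, 3.1, -0.2])
-- at
tcp now [0.6115 0.2664 0.1601] zang deg 28.48 t 1.575 F [-0.   1.3 -0.3] open 0.050942562827389355
[[283. 270.]
 [283. 283.]
 [287. 199.]
 [288. 207.]
 [299. 271.]
 [301. 284.]
 [305. 200.]
 [308. 208.]]
```

View pics/w1.png

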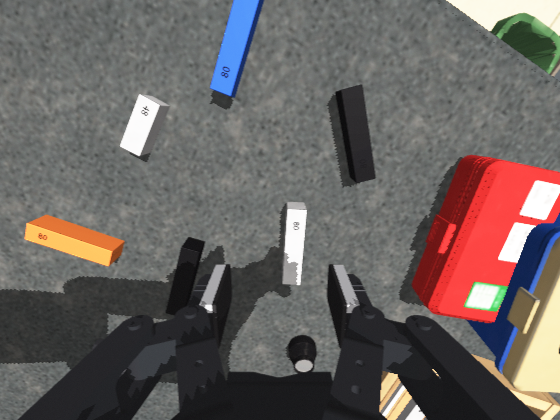

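Emit:
{"api": "servo_tool", "payload": {"delta_pos": [[0.0395,0.03,0.016],[0.006,0.03,0.001]], "dr": [[-0.4,3.1,-0.2],[0,0,0]], "grip": [0.6,0.6]}}

```text
t: 1.88
tool_pos: [0.656, 0.2275, 0.101]
tool_rot: [-1.381, 0.877, -0.892]
contact_force: [-0.2, 0.8, 0.1]
opening: 0.0512
```

Run:
```python
from h import *
k=cam('wrist'); im=ctrl.get_image('wrist'); cv2.imwrite('pics/w2.png',im[:,:,::-1])
plan([((.6446,.2394,.06),.4434),((.6446,.2394,.027),.4434)])
print(proj(k,box(.6446,.2394,.4434,.018,.08,.026)).round(0).tolist())
```

```text
([-0.0149, 0.0358, -0.0023], [0.0, -0.6, 0.3])
-- at
([0.0, 0.033, -0.0], [0.0, 0.0, -0.0])
-- at
tcp now [0.6529 0.227  0.0959] zang deg 24.84 t 1.925 F [-1.8 -0.8 -3. ] open 0.051069938838828835
[[262.0, 247.0], [260.0, 262.0], [258.0, 150.0], [256.0, 155.0], [283.0, 246.0], [284.0, 261.0], [282.0, 150.0], [283.0, 155.0]]
```

View pics/w2.png

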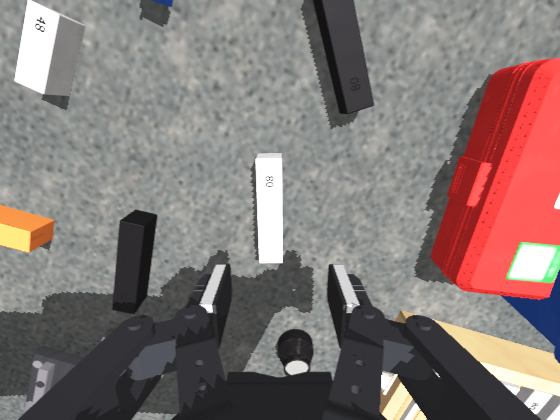

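Emit:
{"api": "servo_tool", "payload": {"delta_pos": [[-0.015,0.03,-0.0025],[0,0,0]], "dr": [[0,-0.6,0.3],[0,0,0]], "grip": [0.6,0.6]}}

```text
t: 2.17
tool_pos: [0.6433, 0.2395, 0.0644]
tool_rot: [-1.39, 0.879, -0.874]
contact_force: [-0.0, -0.4, -1.3]
opening: 0.0515
```

Run:
```python
from h import *
plan([((.6446,.2394,.027),.4434)])
```

```text
([0.0007, 0.0374, 0.0013], [0.2, 0.0, -0.1])
-- at
tcp now [0.6433 0.2395 0.0644] zang deg 25.44 t 2.175 F [-0.  -0.4 -1.3] open 0.05147581386305142
```

Emit:
{"api": "servo_tool", "payload": {"delta_pos": [[0.0005,0.036,0.0015],[0,0,0]], "dr": [[0.2,0,-0.1],[0,0,0]], "grip": [0.6,0.6]}}

```text
t: 2.42
tool_pos: [0.6469, 0.2408, 0.0323]
tool_rot: [-1.384, 0.871, -0.878]
contact_force: [0.2, 0.5, -0.8]
opening: 0.0511
```

Run:
```python
from h import *
plan([((.6446,.2394,.027),.4434)])
```

```text
([0.0002, 0.0053, -0.0026], [-0.3, 0.1, 0.1])
-- at
tcp now [0.6469 0.2408 0.0323] zang deg 25.52 t 2.425 F [ 0.2  0.5 -0.8] open 0.051120297427751135
```

Emit:
{"api": "servo_tool", "payload": {"delta_pos": [[0,0.0055,-0.002],[0,0,0],[0,0,0],[0,0,0],[0,0,0]], "dr": [[0,0,0],[0,0,0],[0,0,0],[0,0,0],[0,0,0]], "grip": [0.6,0.6,0.1,0.1,0.1]}}

```text
t: 3.05
tool_pos: [0.6493, 0.241, 0.0351]
tool_rot: [-1.377, 0.864, -0.883]
contact_force: [1.0, 0.4, -2.3]
opening: 0.016
```

Run:
```python
from h import *
plan([((.6446,.2394,.027),.4434)])
k=cam('wrist'); im=ctrl.get_image('wrist'); cv2.imwrite('pics/w3.png',im[:,:,::-1])
for i in range(4):
    p,r,o=st(); print(p.round(4));
```

```text
([-0.0006, 0.008, -0.0051], [-0.9, 0.1, 0.3])
-- at
tcp now [0.6493 0.241  0.0351] zang deg 25.54 t 3.05 F [ 1.   0.4 -2.3] open 0.01601730708477047
[0.6493 0.2409 0.035 ]
[0.6493 0.2409 0.035 ]
[0.6493 0.2409 0.035 ]
[0.6493 0.2409 0.035 ]
```

View pics/w3.png

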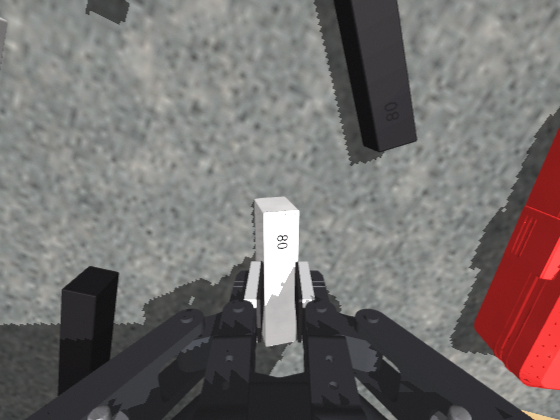

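Emit:
{"api": "servo_tool", "payload": {"delta_pos": [[0,0,0]], "dr": [[0,0,0]], "grip": [0.5]}}

```text
t: 3.22
tool_pos: [0.6491, 0.2409, 0.0347]
tool_rot: [-1.377, 0.864, -0.883]
contact_force: [0.2, -0.1, -0.2]
opening: 0.033
```

Emit:
{"api": "servo_tool", "payload": {"delta_pos": [[0,0,0]], "dr": [[0,0,0]], "grip": [0.5]}}

```text
t: 3.35
tool_pos: [0.6493, 0.2409, 0.0348]
tool_rot: [-1.377, 0.864, -0.883]
contact_force: [0.8, -0.2, -0.6]
opening: 0.0425
```

Emit:
{"api": "servo_tool", "payload": {"delta_pos": [[0,0,0]], "dr": [[0,0,0]], "grip": [0.5]}}

```text
t: 3.48
tool_pos: [0.6494, 0.241, 0.0349]
tool_rot: [-1.377, 0.864, -0.884]
contact_force: [-0.3, -0.0, -0.6]
opening: 0.0426
```

Run:
```python
from h import *
plan([((.6446,.2394,.027),.4434)])
```

```text
([-0.0007, 0.0078, -0.0051], [-0.9, 0.1, 0.3])
-- at
tcp now [0.6494 0.241  0.0349] zang deg 25.54 t 3.475 F [-0.3 -0.  -0.6] open 0.042553989501988285
```

Emit:
{"api": "servo_tool", "payload": {"delta_pos": [[-0.0005,0.008,-0.005]], "dr": [[-0.9,0.1,0.3]], "grip": [0.5]}}

```text
t: 3.6
tool_pos: [0.6455, 0.2395, 0.0277]
tool_rot: [-1.386, 0.876, -0.876]
contact_force: [-0.4, -0.5, -1.1]
opening: 0.0428
```

Run:
```python
from h import *
plan([((.6446,.2394,.027),.4434)])
```

```text
([-0.0003, 0.0007, -0.0008], [-0.1, 0.0, -0.0])
-- at
tcp now [0.6455 0.2395 0.0277] zang deg 25.44 t 3.6 F [-0.4 -0.5 -1.1] open 0.042752071578047196
```

Good; close here.

Emit:
{"api": "servo_tool", "payload": {"delta_pos": [[0,0.0007,-0.0008],[0,0,0]], "dr": [[0,0,0],[0,0,0]], "grip": [0.4,0.1]}}

```text
t: 3.85
tool_pos: [0.6439, 0.2388, 0.0255]
tool_rot: [-1.387, 0.878, -0.875]
contact_force: [-5.7, -2.0, 15.9]
opening: 0.0176
```

Emit:
{"api": "servo_tool", "payload": {"delta_pos": [[0,0,0],[0,0,0]], "dr": [[0,0,0],[0,0,0]], "grip": [0.1,0.1]}}

```text
t: 4.1
tool_pos: [0.644, 0.2389, 0.0257]
tool_rot: [-1.387, 0.877, -0.875]
contact_force: [0.2, -0.1, -0.8]
opening: 0.016
```

Run:
```python
from h import *
plan([((.6446,.2394,.09),.4434)])
```

```text
([-0.0001, -0.0321, 0.0004], [0.0, 0.0, -0.0])
([-0.0002, -0.0322, 0.0003], [0.0, 0.0, -0.1])
-- at
tcp now [0.644  0.2389 0.0257] zang deg 25.43 t 4.1 F [ 0.2 -0.1 -0.8] open 0.015976634065010112
```

Emit:
{"api": "servo_tool", "payload": {"delta_pos": [[0,-0.04,0],[0,-0.045,0]], "dr": [[0,0,0],[0,0,0]], "grip": [0.1,0.1]}}

```text
t: 4.35
tool_pos: [0.6389, 0.2375, 0.104]
tool_rot: [-1.399, 0.888, -0.868]
contact_force: [0.4, 0.2, -3.2]
opening: 0.0164
```

Run:
```python
from h import *
plan([((.5415,-.03,.15),.042)])
```

```text
([0.0333, -0.0073, -0.0339], [0.2, 3.8, -0.0])
([0.0354, -0.0074, -0.0316], [0.1, 3.8, -0.0])
([0.0374, -0.0074, -0.0292], [0.2, 3.9, -0.0])
([0.0394, -0.0075, -0.0266], [0.1, 3.8, -0.0])
([0.041, -0.0076, -0.0238], [0.2, 3.9, -0.0])
([0.0426, -0.0076, -0.021], [0.1, 3.8, -0.0])
-- at
tcp now [0.6389 0.2375 0.104 ] zang deg 25.43 t 4.35 F [ 0.4  0.2 -3.2] open 0.01637884171518417
```

Emit:
{"api": "servo_tool", "payload": {"delta_pos": [[0.0335,-0.0075,-0.034],[0.0355,-0.0075,-0.0315],[0.0375,-0.0075,-0.029],[0.0395,-0.0075,-0.0265],[0.041,-0.0075,-0.024]], "dr": [[0.2,3.8,0],[0.1,3.8,0],[0.2,3.8,0],[0.1,3.8,0],[0.2,3.8,0]], "grip": [0.1,0.1,0.1,0.1,0.1]}}

```text
t: 4.97
tool_pos: [0.5549, 0.0115, 0.1429]
tool_rot: [-1.258, 1.131, -1.128]
contact_force: [0.1, -1.1, -3.1]
opening: 0.0166
```

Run:
```python
from h import *
plan([((.5415,-.01,.15),.042)])
```

```text
([0.0199, -0.0071, -0.0157], [0.1, 3.8, -0.1])
-- at
tcp now [0.5549 0.0115 0.1429] zang deg 6.16 t 4.975 F [ 0.1 -1.1 -3.1] open 0.016608913245083706
```

Emit:
{"api": "servo_tool", "payload": {"delta_pos": [[0.016,-0.007,-0.0155],[0,0,0]], "dr": [[0.1,3.5,-0.1],[0,0,0]], "grip": [0.1,0.1]}}

```text
t: 5.22
tool_pos: [0.5386, -0.0091, 0.1485]
tool_rot: [-1.229, 1.181, -1.179]
contact_force: [0.6, -0.7, -3.1]
opening: 0.0165
```

Run:
```python
from h import *
plan([((.5415,-.03,.15),.042)])
k=cam('wrist'); im=ctrl.get_image('wrist'); cv2.imwrite('pics/w4.png',im[:,:,::-1]); np.save('k4.npy',k,allow_pickle=True)
print(np.load('k4.npy',allow_pickle=True))
for l in ['long_bar','holder']:
    for d in ctrl.masks_of('wrist',l): print(l,d['score'],d['extent'])
```

```text
([0.021, -0.0015, 0.002], [0.1, -0.1, -0.0])
-- at
tcp now [ 0.5386 -0.0091  0.1485] zang deg 2.29 t 5.225 F [ 0.6 -0.7 -3.1] open 0.016467152899615457
{'f': np.float64(299.2954777523485), 'c': array([279.03169327, 214.58191464]), 'e': array([0.535508  , 0.07482329, 0.2761624 ]), 'R': array([[ 9.99185698e-01,  3.83762706e-02,  1.24580340e-02],
       [ 4.03401299e-02, -9.44184142e-01, -3.26938802e-01],
       [-7.84013745e-04,  3.27175133e-01, -9.44963395e-01]])}
long_bar 0.92 [115.1, 1.3, 232.0, 35.9]
long_bar 0.79 [303.5, 2.4, 342.1, 70.9]
long_bar 0.68 [260.9, 204.0, 302.0, 354.2]
holder 0.58 [242.8, 174.2, 315.7, 379.1]
```

View pics/w4.png

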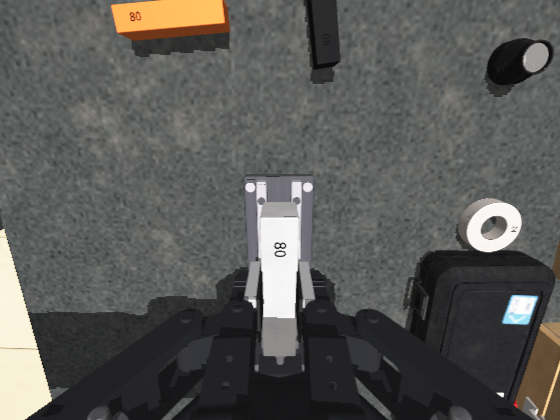

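Run:
```python
from h import *
im=cv2.imread('pics/w4.png')
cv2.imwrite('pics/w4z.png',cv2.resize(im[165:235,230:330],None,fx=8,fy=8,interpolation=cv2.INTER_CUBIC))
# top fence lines: for each column find fence band centroid by brightness
k=cam('top'); t=cv2.imread('pics/top0.png').astype(float).min(2)
A=[];B=[]
for c in range(263,330):
    for lst,(a,b) in((A,(213,224)),(B,(226,236))):
        if lst is B and (313<=c<=321): continue
        col=np.clip(t[a:b,c]-120,0,None)
        if col.sum()>50: lst.append([c,(col*np.arange(a,b)).sum()/col.sum()])
for n,l in(('far',A),('near',B)):
    P=onplane(k,np.array(l),.022); f=np.polyfit(P[:,1],P[:,0],1); res=P[:,0]-np.polyval(f,P[:,1])
    print(n,'slope deg',np.degrees(np.arctan(f[0])),'x at y=0.02,-.08:',np.polyval(f,[.02,-.08]),'rms',res.std(),'yends',P[[0,-1],1])
```

```text
far slope deg -2.4863822336001946 x at y=0.02,-.08: [0.5528282  0.55717048] rms 0.0006648451124910292 yends [ 0.00815355 -0.15502467]
near slope deg -2.7254975188994033 x at y=0.02,-.08: [0.52146148 0.52622196] rms 0.0004495097304400258 yends [ 0.00770911 -0.15479402]
```

View pics/w4z.png

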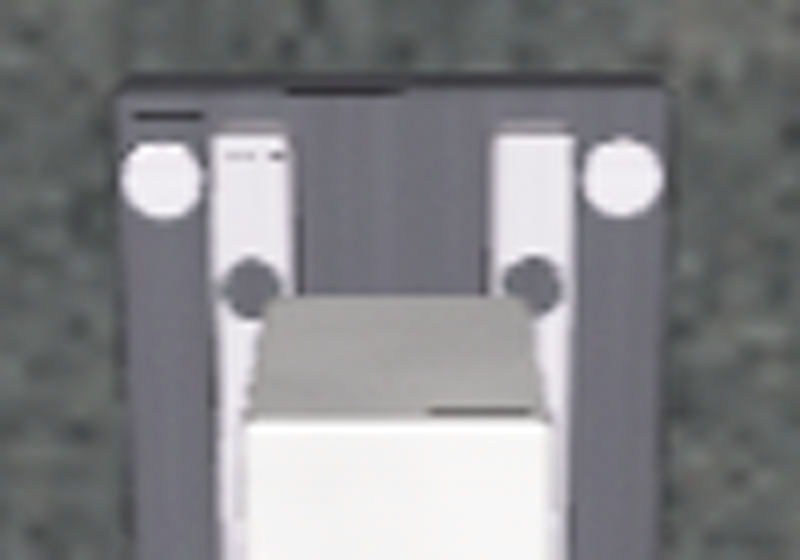

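Run:
```python
from h import *
k=np.load('k4.npy',allow_pickle=True).item()
px=lambda u,v:(230+(u+.5)/8-.5,165+(v+.5)/8-.5)
for n,u,v,z in [('Lout',213,137,.022),('Lin',290,137,.022),('Rin',494,137,.022),('Rout',575,137,.022),('mid',393,137,.022),('plateL',116,92,.012),('plateR',668,86,.012),
 ('L low out',219,420,.022),('R low out',570,420,.022),('plL low',135,480,.012),('plR low',660,480,.012)]:
    print(n,onplane(k,px(u,v),z).round(4))
print('bar near end bottom, top edges (bar frame):')
p,r,o=st(); print(p)
for z,u,v in[(p[2]+.0003,243,420),(p[2]+.0003,550,420),(p[2]-.0257,265,297),(p[2]-.0257,530,297)]:
    P=onplane(k,px(u,v),z); print(P.round(4), r.inv().apply(P-p).round(4))
```

```text
Lout [[0.5179 0.0162 0.022 ]]
Lin [[0.5262 0.0165 0.022 ]]
Rin [[0.5483 0.0174 0.022 ]]
Rout [[0.557  0.0178 0.022 ]]
mid [[0.5373 0.017  0.022 ]]
plateL [[0.5063 0.0186 0.012 ]]
plateR [[0.5679 0.0218 0.012 ]]
L low out [[ 0.5191 -0.0163  0.022 ]]
R low out [[ 0.5586 -0.0147  0.022 ]]
plL low [[ 0.5086 -0.0278  0.012 ]]
plR low [[ 0.5706 -0.0253  0.012 ]]
bar near end bottom, top edges (bar frame):
[ 0.53938528 -0.00746782  0.14812018]
[[0.5286 0.0291 0.1484]] [[-0.037  -0.0003 -0.0092]]
[[0.546  0.0298 0.1484]] [[-0.0369 -0.0003  0.0082]]
[[0.5285 0.0286 0.1224]] [[-0.0365  0.0257 -0.0093]]
[[0.5462 0.0293 0.1224]] [[-0.0364  0.0257  0.0085]]
```

```bash
cat >> h.py <<'E'
O=np.array([.54247,-.0949]); YAW=.0463
def H(x,y=0,z=0):
    u=np.array([np.sin(YAW),-np.cos(YAW)]); v=np.array([np.cos(YAW),np.sin(YAW)])
    return np.r_[O+u*x+v*y,z]
def inH(p):
    u=np.array([np.sin(YAW),-np.cos(YAW)]); v=np.array([np.cos(YAW),np.sin(YAW)]); d=np.array(p)[:2]-O
    return np.r_[d@u,d@v,p[2]]
E
python3 - <<'E'
from h import *
plan([(H(.012,0,.085),YAW)])
E
```

```text
([0.0332, 0.021, -0.0002], [0.0, -0.1, -0.0])
([0.0332, 0.021, -0.0002], [0.1, -0.0, -0.0])
([0.0331, 0.0211, -0.0002], [0.0, -0.1, -0.0])
-- at
tcp now [ 0.5394 -0.0075  0.1481] zang deg 2.46 t 5.375 F [ 0.8 -0.1 -4.3] open 0.0164610318070393
```

Emit:
{"api": "servo_tool", "payload": {"delta_pos": [[0.033,0.021,0],[0.033,0.021,0],[0.03,0.019,0]], "dr": [[0,-0.1,0],[0.1,0,0],[0,-0.1,0]], "grip": [0.1,0.1,0.1]}}

```text
t: 5.75
tool_pos: [0.5471, -0.101, 0.0865]
tool_rot: [-1.232, 1.165, -1.168]
contact_force: [0.9, 0.4, -3.5]
opening: 0.0162
```

Emit:
{"api": "servo_tool", "payload": {"delta_pos": [[0,0,0]], "dr": [[0,0,0]], "grip": [0.1]}}

```text
t: 5.88
tool_pos: [0.5461, -0.1011, 0.0839]
tool_rot: [-1.234, 1.169, -1.165]
contact_force: [-0.4, 0.1, -2.9]
opening: 0.0161
```

Run:
```python
from h import *
plan([(H(.012,0,.07),YAW)])
```

```text
([0.0056, 0.0139, -0.0034], [0.0, 0.6, -0.2])
-- at
tcp now [ 0.5461 -0.1011  0.0839] zang deg 3.23 t 5.875 F [-0.4  0.1 -2.9] open 0.01609937572339787
```

Emit:
{"api": "servo_tool", "payload": {"delta_pos": [[0.0055,0.014,-0.0034]], "dr": [[0,0.6,-0.2]], "grip": [0.1]}}

```text
t: 6.0
tool_pos: [0.5448, -0.1063, 0.0707]
tool_rot: [-1.23, 1.172, -1.177]
contact_force: [-0.5, 0.3, -4.0]
opening: 0.0164
```

Run:
```python
from h import *
k=cam('wrist'); im=ctrl.get_image('wrist'); cv2.imwrite('pics/w5.png',im[:,:,::-1]); np.save('k5.npy',k,allow_pickle=True)
plan([(H(.012,0,.055),YAW)])
cv2.imwrite('pics/w5z.png',cv2.resize(im[120:380,200:360,::-1],None,fx=3,fy=3,interpolation=cv2.INTER_CUBIC)[:600])
# predicted trough edges
for y in(-.02,-.011,.011,.02): print(y,proj(k,[H(-.112,y,.022),H(-.06,y,.022)]).round(1).tolist())
```

```text
([0.0007, 0.0123, 0.0011], [0.2, 0.0, 0.0])
-- at
tcp now [ 0.5419 -0.1062  0.0674] zang deg 2.66 t 6.05 F [-1.8 -0.2 -5.1] open 0.01674516433573149
-0.02 [[236.2, 29.2], [240.4, 133.9]]
-0.011 [[253.8, 29.2], [256.2, 134.0]]
0.011 [[296.6, 29.3], [294.8, 134.0]]
0.02 [[314.2, 29.4], [310.6, 134.0]]
```

View pics/w5.png

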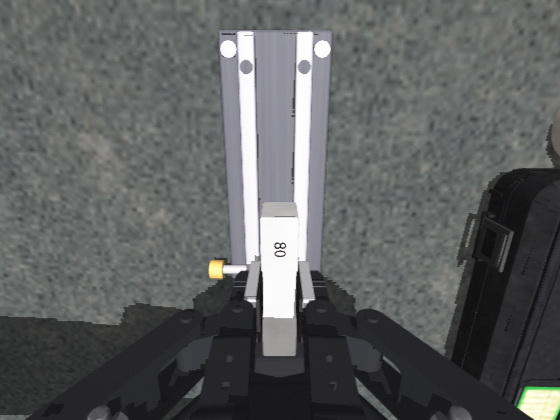

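Run:
```python
from h import *
im=cv2.imread('pics/w5.png'); k=np.load('k5.npy',allow_pickle=True).item(); print(k['e'])
cv2.imwrite('pics/w5y.png',cv2.resize(im[20:130,215:335],None,fx=6,fy=5.4,interpolation=cv2.INTER_CUBIC))
g=im.min(2)
for r in (45,80,110,135,160,180): print(r,''.join('#' if v>150 else '.' for v in g[r,225:330]))
for r in (45,80,110,135,160,180):
  w=np.nonzero(g[r,225:330]>150)[0]+225; print(r,w.min(),w.max(),(w.min()+w.max())/2)
# bar edges
for r in (215,230,260,290,310):
  w=np.nonzero(g[r,235:325]>190)[0]+235; print('bar',r,w.min(),w.max())
```

```text
[ 0.54045849 -0.02220408  0.19827741]
45 ###########.#################...................##...................#.#################..###############
80 .............#################..................##.....................################..................
110 ...............################.......................................################...................
135 ................###############.......................................###############....................
160 .................###############.....................................################....................
180 ..................###############....................................###############.....................
45 225 329 277.0
80 238 311 274.5
110 240 310 275.0
135 241 309 275.0
160 242 309 275.5
180 243 308 275.5
bar 215 244 307
bar 230 245 306
bar 260 247 305
bar 290 263 294
bar 310 263 293
```

Emit:
{"api": "servo_tool", "payload": {"delta_pos": [[0.0007,0.01,0.001]], "dr": [[0.2,0,0]], "grip": [0.1]}}

```text
t: 6.18
tool_pos: [0.5433, -0.1062, 0.0572]
tool_rot: [-1.231, 1.173, -1.175]
contact_force: [0.1, 0.4, -4.1]
opening: 0.0165
```

Run:
```python
from h import *
p,r,o=st(); print(inH(p)); print(r.as_matrix().round(3))
plan([(H(.012,0,.045),YAW)])
```

```text
[0.01136128 0.00035185 0.05717886]
[[ 0.047  0.001  0.999]
 [-0.999 -0.001  0.047]
 [ 0.001 -1.     0.001]]
([0.0006, 0.0122, -0.0004], [-0.1, 0.1, 0.0])
-- at
tcp now [ 0.5433 -0.1062  0.0572] zang deg 2.72 t 6.175 F [ 0.1  0.4 -4.1] open 0.016504372893275773
```

Emit:
{"api": "servo_tool", "payload": {"delta_pos": [[0.0005,0.01,-0.0004]], "dr": [[-0.1,0.1,0]], "grip": [0.1]}}

```text
t: 6.3
tool_pos: [0.5429, -0.1061, 0.0464]
tool_rot: [-1.232, 1.175, -1.175]
contact_force: [-0.4, 0.0, -3.6]
opening: 0.0164
```

Emit:
{"api": "servo_tool", "payload": {"delta_pos": [[0,0.003,0]], "dr": [[0,0,0]], "grip": [0.1]}}

```text
t: 6.42
tool_pos: [0.5423, -0.1056, 0.0424]
tool_rot: [-1.233, 1.176, -1.173]
contact_force: [0.2, -0.3, -3.5]
opening: 0.0164
```

Run:
```python
from h import *
p,r,o=st(); print(inH(p)); 
plan([(H(.012,0,.0385),YAW)])
```

```text
[ 0.01070659 -0.00064219  0.04236385]
([0.0013, 0.0039, 0.0007], [0.1, 0.0, -0.0])
-- at
tcp now [ 0.5423 -0.1056  0.0424] zang deg 2.69 t 6.425 F [ 0.2 -0.3 -3.5] open 0.01636349776164215
```

Emit:
{"api": "servo_tool", "payload": {"delta_pos": [[0,0.004,0.0006]], "dr": [[0,0,0]], "grip": [0.1]}}

```text
t: 6.55
tool_pos: [0.5432, -0.1055, 0.0384]
tool_rot: [-1.232, 1.176, -1.174]
contact_force: [0.4, -0.3, -3.9]
opening: 0.0165
```

Run:
```python
from h import *
p,r,o=st(); print(inH(p),o['contact_force']); 
k=cam('wrist'); im=ctrl.get_image('wrist'); cv2.imwrite('pics/w6.png',im[:,:,::-1])
im=ctrl.get_image('scene'); cv2.imwrite('pics/s6.png',cv2.resize(im[200:280,220:370,::-1],None,fx=5,fy=5))
p,r,o=st(); print(inH(p),o['contact_force']);
```

```text
[0.01060747 0.00026847 0.03835912] [ 0.40368063 -0.30501776 -3.88969439]
[ 0.01055466 -0.00010878  0.03803328] [-0.17734228  0.37161313 -2.69628032]
```

View pics/w6.png

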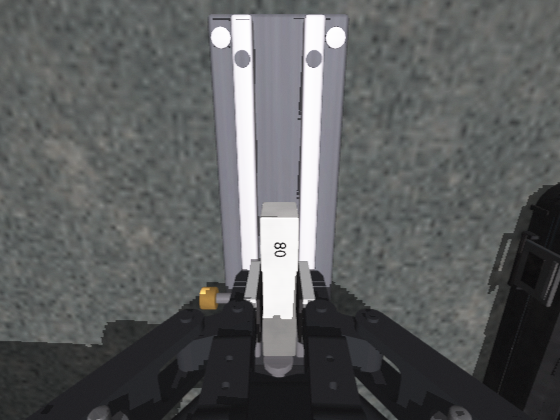

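View pics/s6.png

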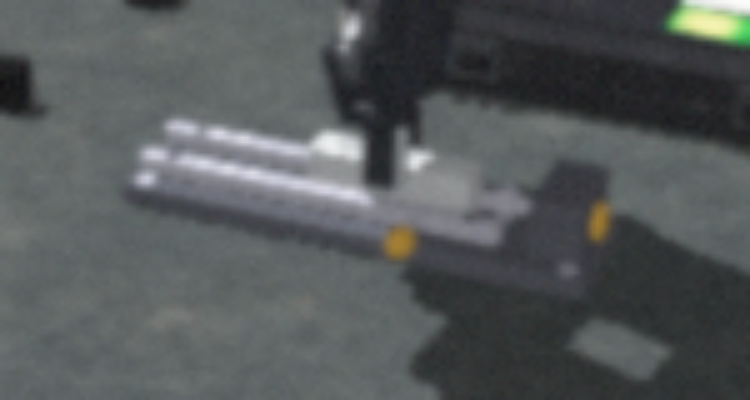

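Emit:
{"api": "servo_tool", "payload": {"delta_pos": [[0,0.0008,0]], "dr": [[0,0,0]], "grip": [0.1]}}

```text
t: 6.78
tool_pos: [0.5432, -0.1056, 0.0377]
tool_rot: [-1.232, 1.176, -1.174]
contact_force: [-1.6, 0.5, 2.2]
opening: 0.0161
```

Emit:
{"api": "servo_tool", "payload": {"delta_pos": [[0,0,0],[0,0,0]], "dr": [[0,0,0],[0,0,0]], "grip": [0.35,0.35]}}

```text
t: 7.02
tool_pos: [0.5449, -0.1062, 0.0397]
tool_rot: [-1.231, 1.173, -1.176]
contact_force: [0.2, -0.3, -0.4]
opening: 0.0301
```

Emit:
{"api": "servo_tool", "payload": {"delta_pos": [[0,-0.03,0],[0,-0.04,0]], "dr": [[0,0,0],[0,0,0]], "grip": [0.38,0.45]}}

```text
t: 7.28
tool_pos: [0.5428, -0.1056, 0.1085]
tool_rot: [-1.233, 1.178, -1.172]
contact_force: [0.6, 0.7, -0.3]
opening: 0.0382
```

Run:
```python
from h import *
p,r,o=st(); print(inH(p),o['contact_force']); 
k=cam('wrist'); im=ctrl.get_image('wrist'); cv2.imwrite('pics/w7.png',im[:,:,::-1]); np.save('k7.npy',k,allow_pickle=True)
plan([((.475,.2767,.15),.0)])
```

```text
[ 0.01068676 -0.00012009  0.10850624] [ 0.60805946  0.67522455 -0.33275115]
([-0.0483, -0.0045, -0.0067], [-0.0, 0.3, 0.0])
([-0.0482, -0.0045, -0.0069], [-0.0, 0.3, 0.0])
([-0.0482, -0.0045, -0.0072], [-0.1, 0.3, 0.0])
([-0.0482, -0.0045, -0.0074], [-0.0, 0.4, 0.0])
([-0.0481, -0.0045, -0.0078], [-0.1, 0.3, 0.0])
([-0.0481, -0.0045, -0.008], [-0.0, 0.4, 0.1])
([-0.048, -0.0044, -0.0084], [-0.1, 0.3, 0.0])
([-0.048, -0.0043, -0.0086], [-0.0, 0.4, 0.1])
-- at
tcp now [ 0.5466 -0.1068  0.1154] zang deg 2.69 t 7.325 F [ 2.7 -0.3  2.8] open 0.03810520111327693
```

View pics/w7.png

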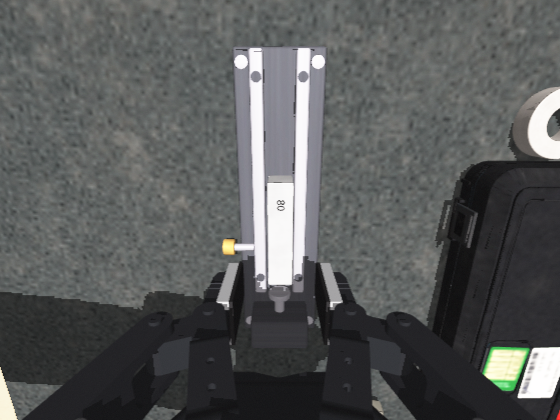

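Emit:
{"api": "servo_tool", "payload": {"delta_pos": [[-0.048,-0.0045,-0.007],[-0.048,-0.0045,-0.007],[-0.048,-0.0045,-0.007],[-0.048,-0.0045,-0.0075],[-0.048,-0.0045,-0.0075]], "dr": [[0,0.3,0],[0,0.3,0],[0,0.3,0],[0,0.3,0],[0,0.3,0]], "grip": [0.5,0.5,0.5,0.5,0.5]}}

```text
t: 7.95
tool_pos: [0.5063, 0.1349, 0.1444]
tool_rot: [-1.202, 1.182, -1.214]
contact_force: [0.0, -0.4, 0.5]
opening: 0.0431
```

Emit:
{"api": "servo_tool", "payload": {"delta_pos": [[-0.048,0,-0.008],[-0.03,0,-0.008],[0,0,0]], "dr": [[0,0.3,0],[0,0.3,0],[0,0,0]], "grip": [0.5,0.5,0.5]}}

```text
t: 8.32
tool_pos: [0.4898, 0.2183, 0.1468]
tool_rot: [-1.193, 1.183, -1.22]
contact_force: [-0.5, -0.1, -0.1]
opening: 0.0427
```

Run:
```python
from h import *
k=cam('wrist'); im=ctrl.get_image('wrist'); cv2.imwrite('pics/w8.png',im[:,:,::-1]); np.save('k8.npy',k,allow_pickle=True)
print(proj(k,box(.475,.2767,.007,.018,.048,.026)).round(0).tolist())
plan([((.475,.2767,.07),.007)])
```

```text
[[249.0, 168.0], [247.0, 173.0], [247.0, 112.0], [244.0, 113.0], [268.0, 168.0], [268.0, 173.0], [268.0, 112.0], [267.0, 113.0]]
([-0.0298, 0.0381, -0.0085], [-0.8, -0.1, 0.1])
([-0.0297, 0.0383, -0.0079], [-0.8, -0.0, 0.1])
-- at
tcp now [0.4901 0.2174 0.1468] zang deg 0.29 t 8.375 F [-0.1 -0.8 -0.1] open 0.042434440005380034
```

View pics/w8.png

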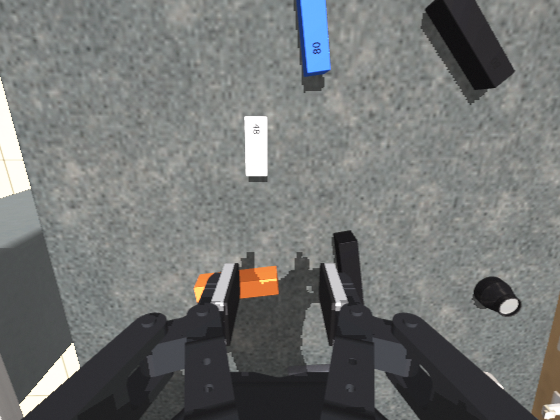

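Emit:
{"api": "servo_tool", "payload": {"delta_pos": [[-0.029,0.035,-0.0085],[-0.028,0.035,-0.008],[0,0,0]], "dr": [[-0.8,0,0.1],[-0.8,0,0.1],[0,0,0]], "grip": [0.5,0.5,0.5]}}

```text
t: 8.75
tool_pos: [0.4781, 0.2726, 0.077]
tool_rot: [-1.205, 1.205, -1.211]
contact_force: [0.3, -0.1, -0.1]
opening: 0.0425
```

Run:
```python
from h import *
k=cam('wrist'); im=ctrl.get_image('wrist'); cv2.imwrite('pics/w9.png',im[:,:,::-1]); np.save('k8.npy',k,allow_pickle=True)
print(proj(k,box(.475,.2752,.007,.018,.048,.026)).round(0).tolist())
plan([((.475,.2752,.045),.007),((.475,.2752,.026),.007)])
```

```text
[[262.0, 258.0], [261.0, 275.0], [261.0, 197.0], [259.0, 208.0], [286.0, 257.0], [287.0, 275.0], [286.0, 197.0], [287.0, 208.0]]
([-0.0028, 0.0338, -0.0048], [-0.5, -0.4, -0.1])
-- at
([0.0, 0.019, -0.0], [-0.0, -0.0, 0.0])
-- at
tcp now [0.4796 0.2724 0.0789] zang deg -0.01 t 8.8 F [ 0.3 -0.3  0. ] open 0.04267201863058609
```

View pics/w9.png

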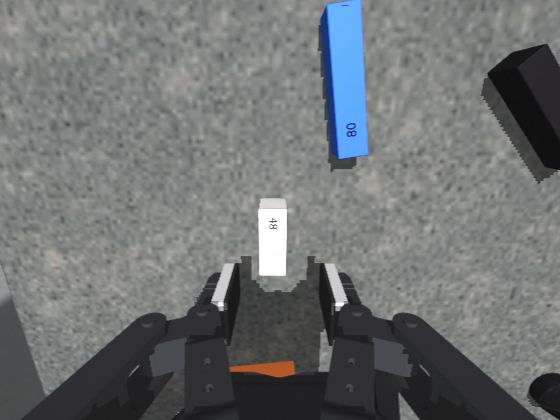

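Emit:
{"api": "servo_tool", "payload": {"delta_pos": [[-0.003,0.032,-0.0048]], "dr": [[-0.5,-0.4,0]], "grip": [0.5]}}

```text
t: 8.93
tool_pos: [0.4795, 0.2756, 0.0512]
tool_rot: [-1.202, 1.2, -1.206]
contact_force: [0.2, 0.7, -0.0]
opening: 0.043
```

Run:
```python
from h import *
plan([((.475,.2752,.026),.007)])
```

```text
([0.0005, 0.0252, -0.0047], [-0.5, -0.1, -0.3])
-- at
tcp now [0.4795 0.2756 0.0512] zang deg 0.32 t 8.925 F [ 0.2  0.7 -0. ] open 0.043009074269213
```

Emit:
{"api": "servo_tool", "payload": {"delta_pos": [[0.0005,0.016,-0.0045]], "dr": [[-0.4,0,-0.2]], "grip": [0.5]}}

```text
t: 9.05
tool_pos: [0.4755, 0.2738, 0.035]
tool_rot: [-1.209, 1.205, -1.207]
contact_force: [0.8, 0.1, -0.3]
opening: 0.0425
```

Emit:
{"api": "servo_tool", "payload": {"delta_pos": [[0,0,0]], "dr": [[0,0,0]], "grip": [0.5]}}

```text
t: 9.18
tool_pos: [0.4757, 0.2729, 0.0351]
tool_rot: [-1.209, 1.206, -1.208]
contact_force: [-0.9, 1.0, 0.7]
opening: 0.0426
```

Run:
```python
from h import *
plan([((.475,.2752,.027),.007)])
```

```text
([-0.0023, 0.0081, -0.0007], [-0.1, -0.2, 0.0])
-- at
tcp now [0.4757 0.2729 0.0351] zang deg 0.17 t 9.175 F [-0.9  1.   0.7] open 0.042577822430304266
```

Emit:
{"api": "servo_tool", "payload": {"delta_pos": [[-0.0023,0.008,-0.0007]], "dr": [[-0.1,-0.2,0]], "grip": [0.5]}}

```text
t: 9.3
tool_pos: [0.477, 0.2753, 0.0291]
tool_rot: [-1.208, 1.203, -1.206]
contact_force: [0.5, 0.6, 1.0]
opening: 0.0426
```

Run:
```python
from h import *
plan([((.475,.2752,.027),.007)])
```

```text
([0.0001, 0.0021, -0.002], [-0.2, -0.1, -0.1])
-- at
tcp now [0.477  0.2753 0.0291] zang deg 0.33 t 9.3 F [0.5 0.6 1. ] open 0.042641861541688274
```

Emit:
{"api": "servo_tool", "payload": {"delta_pos": [[0,0.0018,-0.0018],[0,0,0]], "dr": [[-0.2,-0.1,-0.1],[0,0,0]], "grip": [0.4,0.1], "grip_force": 80}}

```text
t: 9.55
tool_pos: [0.4757, 0.2754, 0.028]
tool_rot: [-1.212, 1.203, -1.204]
contact_force: [1.2, -0.6, 13.6]
opening: 0.0171
```

Emit:
{"api": "servo_tool", "payload": {"delta_pos": [[0,0,0],[0,0,0]], "dr": [[0,0,0],[0,0,0]], "grip": [0.1,0.1]}}

```text
t: 9.8
tool_pos: [0.4758, 0.2756, 0.0283]
tool_rot: [-1.211, 1.202, -1.204]
contact_force: [1.5, -0.4, -0.9]
opening: 0.0156
```

Run:
```python
from h import *
p,r,o=st(); print(p,r.as_matrix().round(4))
plan([((.475,.2752,.1),.007)])
```

```text
[0.47581139 0.27558929 0.02830757] [[ 7.8e-03  2.1e-03  1.0e+00]
 [-1.0e+00 -0.0e+00  7.8e-03]
 [ 1.0e-04 -1.0e+00  2.1e-03]]
([0.0002, -0.0358, -0.0003], [-0.1, 0.0, 0.0])
([0.0002, -0.0359, -0.0004], [-0.0, 0.0, 0.0])
-- at
tcp now [0.4758 0.2756 0.0283] zang deg 0.45 t 9.8 F [ 1.5 -0.4 -0.9] open 0.015648229231163942
```

Emit:
{"api": "servo_tool", "payload": {"delta_pos": [[0,-0.04,0],[0,-0.045,0]], "dr": [[0,0,0],[0,0,0]], "grip": [0.1,0.1]}}

```text
t: 10.05
tool_pos: [0.4717, 0.274, 0.1094]
tool_rot: [-1.223, 1.208, -1.202]
contact_force: [-0.0, 0.0, -1.7]
opening: 0.0161
```

Run:
```python
from h import *
plan([(H(-.06,0,.11),YAW)])
k=np.load('k7.npy',allow_pickle=True).item()
im=cv2.imread('pics/w7.png'); cv2.imwrite('pics/w7z.png',cv2.resize(im[165:325,235:325],None,fx=5,fy=3.7,interpolation=cv2.INTER_CUBIC))
print([ (x,proj(k,H(x,0,.038)).round(1).tolist()) for x in(-.0275,.0525)],proj(k,H(.066,0,.034)))
P=onplane(k,[280.,181.],.038)[0]; print(inH(P)); P=onplane(k,[280.,285.],.038)[0]; print(inH(P))
```

```text
([0.0516, 0.0, 0.0109], [0.1, -0.4, 0.0])
([0.0517, 0.0, 0.0106], [0.1, -0.4, 0.0])
([0.0517, 0.0001, 0.0102], [0.1, -0.4, 0.1])
([0.0518, -0.0, 0.0098], [0.1, -0.3, 0.0])
([0.0518, 0.0, 0.0096], [0.1, -0.4, 0.1])
([0.0519, -0.0, 0.0092], [0.0, -0.3, 0.0])
-- at
tcp now [0.4717 0.274  0.1094] zang deg 0.45 t 10.05 F [-0.   0.  -1.7] open 0.016097886854929785
[(-0.0275, [[279.3, 182.7]]), (0.0525, [[279.2, 285.4]])] [[279.15987148 297.47308218]]
[-0.02867885  0.00048     0.038     ]
[0.05211568 0.00063591 0.038     ]
```

View pics/w7z.png

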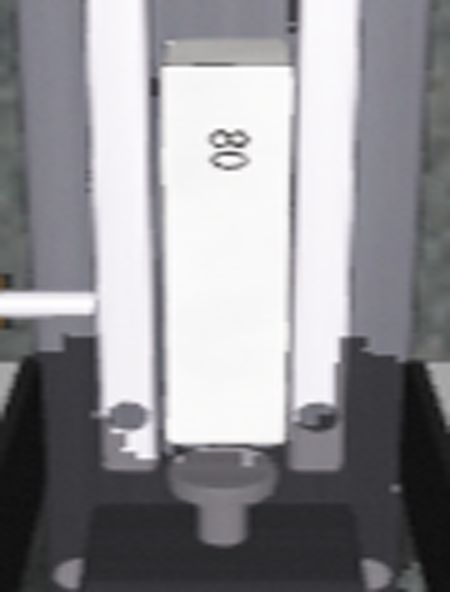

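Emit:
{"api": "servo_tool", "payload": {"delta_pos": [[0.0515,0,0.011],[0.0515,0,0.0105],[0.0515,0,0.01],[0.052,0,0.01],[0.052,0,0.0095]], "dr": [[0.1,-0.4,0],[0.1,-0.4,0],[0.1,-0.4,0.1],[0.1,-0.3,0],[0.1,-0.4,0.1]], "grip": [0.1,0.1,0.1,0.1,0.1]}}

```text
t: 10.68
tool_pos: [0.5324, 0.0143, 0.1148]
tool_rot: [-1.224, 1.165, -1.175]
contact_force: [0.4, 0.6, -1.1]
opening: 0.0153
```

Run:
```python
from h import *
plan([(H(-.06,0,.1),YAW)])
```

```text
([0.0496, 0.0147, 0.0046], [-0.6, 0.3, -0.1])
-- at
tcp now [0.5324 0.0143 0.1148] zang deg 2.92 t 10.675 F [ 0.4  0.6 -1.1] open 0.015310975220164925
```

Emit:
{"api": "servo_tool", "payload": {"delta_pos": [[0.045,0.0145,0.0046],[0,0,0]], "dr": [[-0.6,0.3,-0.1],[0,0,0]], "grip": [0.1,0.1]}}

```text
t: 10.92
tool_pos: [0.5397, -0.035, 0.0998]
tool_rot: [-1.228, 1.179, -1.179]
contact_force: [-0.2, 0.7, -2.2]
opening: 0.0157
```

Run:
```python
from h import *
p,r,o=st(); print(inH(p))
plan([(H(-.06,0,.06),YAW)])
```

```text
[-6.00141998e-02 -7.45961730e-06  9.97928664e-02]
([0.0, 0.0398, 0.0], [0.0, -0.3, -0.0])
-- at
tcp now [ 0.5397 -0.035   0.0998] zang deg 2.33 t 10.925 F [-0.2  0.7 -2.2] open 0.015724906413488803
```

Emit:
{"api": "servo_tool", "payload": {"delta_pos": [[0,0.036,0],[0,0,0]], "dr": [[0,-0.3,0],[0,0,0]], "grip": [0.1,0.1]}}

```text
t: 11.18
tool_pos: [0.5395, -0.0342, 0.0633]
tool_rot: [-1.23, 1.176, -1.175]
contact_force: [-1.3, -0.3, -2.3]
opening: 0.0155
```

Run:
```python
from h import *
p,r,o=st(); print(inH(p))
k=cam('wrist'); im=ctrl.get_image('wrist'); cv2.imwrite('pics/w10.png',im[:,:,::-1])
p,r,o=st(); print(inH(p))
plan([(H(-.06,0,.046),YAW)])
for y in(-.02,-.011,.011,.02): print(y,proj(k,[H(-.112,y,.022)]).round(1).tolist())
```

```text
[-0.0607333  -0.00014317  0.06331777]
[-0.06026749  0.00218706  0.06603456]
([0.0003, 0.02, -0.0023], [-0.3, -0.0, 0.0])
-- at
tcp now [ 0.5419 -0.0346  0.066 ] zang deg 2.62 t 11.225 F [ 1.6 -0.3 -0.6] open 0.015471015517809807
-0.02 [[243.8, 171.8]]
-0.011 [[259.6, 171.8]]
0.011 [[298.2, 171.8]]
0.02 [[314.0, 171.7]]
```

View pics/w10.png

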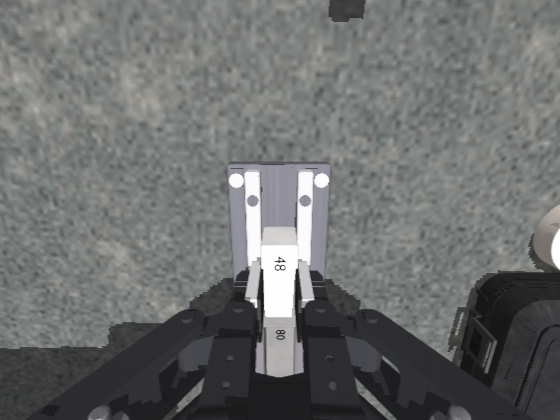

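Emit:
{"api": "servo_tool", "payload": {"delta_pos": [[0,0.014,-0.0023]], "dr": [[-0.3,0,0]], "grip": [0.1]}}

```text
t: 11.35
tool_pos: [0.542, -0.0345, 0.0547]
tool_rot: [-1.228, 1.17, -1.179]
contact_force: [-0.1, -0.8, -2.2]
opening: 0.0154
```

Run:
```python
from h import *
p,r,o=st(); print(inH(p))
plan([(H(-.06,0,.046),YAW)])
```

```text
[-0.06039203  0.00236259  0.05467415]
([0.0004, 0.0087, -0.0024], [-0.3, 0.0, 0.1])
-- at
tcp now [ 0.542  -0.0345  0.0547] zang deg 2.68 t 11.35 F [-0.1 -0.8 -2.2] open 0.015446315950763794
```

Emit:
{"api": "servo_tool", "payload": {"delta_pos": [[0,0.001,-0.0024]], "dr": [[-0.3,0,0]], "grip": [0.1]}}

```text
t: 11.48
tool_pos: [0.5387, -0.0339, 0.0529]
tool_rot: [-1.233, 1.175, -1.174]
contact_force: [-0.2, 0.6, -2.5]
opening: 0.0157
```

Run:
```python
from h import *
p,r,o=st(); print(inH(p))
plan([(H(-.06,0,.046),YAW)])
```

```text
[-0.06110353 -0.00090655  0.05290656]
([0.0011, 0.0069, 0.0009], [0.1, 0.1, 0.1])
-- at
tcp now [ 0.5387 -0.0339  0.0529] zang deg 2.72 t 11.475 F [-0.2  0.6 -2.5] open 0.015731961433766393
```

Emit:
{"api": "servo_tool", "payload": {"delta_pos": [[0,0.006,0.0009]], "dr": [[0.1,0.1,0.1]], "grip": [0.1]}}

```text
t: 11.6
tool_pos: [0.5406, -0.0338, 0.048]
tool_rot: [-1.229, 1.173, -1.176]
contact_force: [0.6, -0.4, -1.8]
opening: 0.0158
```

Run:
```python
from h import *
p,r,o=st(); print(inH(p))
plan([(H(-.06,0,.0415),YAW)])
```

```text
[-0.06116717  0.000988    0.04796406]
([0.0012, 0.0065, -0.001], [-0.2, -0.0, 0.0])
-- at
tcp now [ 0.5406 -0.0338  0.048 ] zang deg 2.65 t 11.6 F [ 0.6 -0.4 -1.8] open 0.015829490630133676
```

Emit:
{"api": "servo_tool", "payload": {"delta_pos": [[0,0.006,-0.001]], "dr": [[-0.2,0,0]], "grip": [0.1]}}

```text
t: 11.72
tool_pos: [0.5398, -0.0337, 0.0419]
tool_rot: [-1.231, 1.175, -1.175]
contact_force: [-0.6, 0.9, -1.9]
opening: 0.0156
```

Run:
```python
from h import *
p,r,o=st(); print(inH(p))
plan([(H(-.06,0,.0405),YAW)])
```

```text
[-0.06122273  0.00019432  0.04194483]
([0.0012, 0.0014, -0.0002], [0.0, 0.0, 0.0])
-- at
tcp now [ 0.5398 -0.0337  0.0419] zang deg 2.65 t 11.725 F [-0.6  0.9 -1.9] open 0.015587194328041084
```

Emit:
{"api": "servo_tool", "payload": {"delta_pos": [[0,0.0015,-0.0002]], "dr": [[0,0,0]], "grip": [0.1]}}

```text
t: 11.85
tool_pos: [0.5393, -0.0337, 0.0403]
tool_rot: [-1.232, 1.176, -1.174]
contact_force: [-3.2, 0.4, 5.0]
opening: 0.0155
```

Emit:
{"api": "servo_tool", "payload": {"delta_pos": [[0,0,0]], "dr": [[0,0,0]], "grip": [0.1]}}

```text
t: 11.98
tool_pos: [0.5395, -0.0338, 0.0403]
tool_rot: [-1.232, 1.176, -1.174]
contact_force: [0.0, -0.1, -1.0]
opening: 0.0159
```

Run:
```python
from h import *
p,r,o=st(); print(inH(p))
plan([(H(-.06,0,.0405),YAW)])
```

```text
[-0.06122182 -0.00015021  0.04033656]
([0.0012, -0.0002, 0.0002], [0.1, -0.0, -0.0])
-- at
tcp now [ 0.5395 -0.0338  0.0403] zang deg 2.65 t 11.975 F [ 0.  -0.1 -1. ] open 0.01590116509073007
```

Emit:
{"api": "servo_tool", "payload": {"delta_pos": [[0.005,-0.0002,0],[0.005,0,0]], "dr": [[0,0,0],[0,0,0]], "grip": [0.1,0.1]}}

```text
t: 12.22
tool_pos: [0.5401, -0.0439, 0.0406]
tool_rot: [-1.231, 1.176, -1.174]
contact_force: [0.0, 2.3, -0.3]
opening: 0.0157
```

Run:
```python
from h import *
p,r,o=st(); print(inH(p))
plan([(H(-.042,0,.0403),YAW)])
```

```text
[-5.10512649e-02  2.36912021e-06  4.06121357e-02]
([0.0091, 0.0003, -0.0], [0.0, 0.0, -0.0])
-- at
tcp now [ 0.5401 -0.0439  0.0406] zang deg 2.67 t 12.225 F [ 0.   2.3 -0.3] open 0.015652608706933413
```

Emit:
{"api": "servo_tool", "payload": {"delta_pos": [[0.004,0.0002,0],[0.004,0,0]], "dr": [[0,0,0],[0,0,0]], "grip": [0.1,0.1]}}

```text
t: 12.48
tool_pos: [0.5407, -0.0521, 0.0406]
tool_rot: [-1.229, 1.176, -1.174]
contact_force: [-0.3, 2.8, -1.2]
opening: 0.0155
```

Run:
```python
from h import *
p,r,o=st(); print(inH(p))
k=cam('wrist');im=ctrl.get_image('wrist'); cv2.imwrite('pics/w11.png',im[:,:,::-1])
plan([(H(-.038,0,.0403),YAW)])
```

```text
[-0.04288641  0.00017368  0.04060265]
([0.0043, 0.0003, -0.0002], [0.0, -0.0, -0.1])
-- at
tcp now [ 0.5407 -0.0526  0.0406] zang deg 2.62 t 12.525 F [-0.2  0.2 -0.9] open 0.015808677043343215
```

View pics/w11.png

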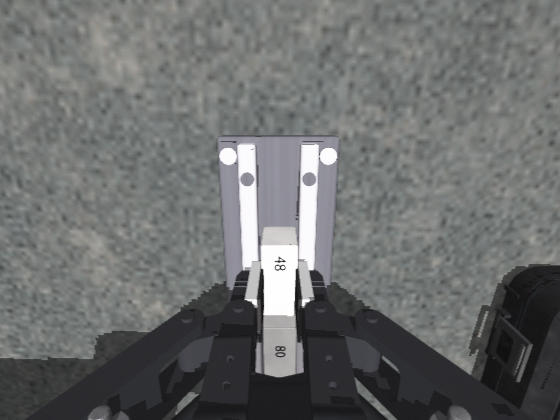

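Emit:
{"api": "servo_tool", "payload": {"delta_pos": [[0.003,0.0002,0],[0.001,0,0]], "dr": [[0,0,0],[0,0,0]], "grip": [0.1,0.1]}}

```text
t: 12.78
tool_pos: [0.5409, -0.0562, 0.0404]
tool_rot: [-1.228, 1.178, -1.173]
contact_force: [1.2, 6.3, 0.1]
opening: 0.0159
```

Emit:
{"api": "servo_tool", "payload": {"delta_pos": [[0.0015,0,0]], "dr": [[0,0,0]], "grip": [0.1]}}

```text
t: 12.9
tool_pos: [0.541, -0.0565, 0.0405]
tool_rot: [-1.226, 1.179, -1.172]
contact_force: [0.4, 7.9, 1.3]
opening: 0.0157
```

Emit:
{"api": "servo_tool", "payload": {"delta_pos": [[0.0015,0,0]], "dr": [[0,0,0]], "grip": [0.1]}}

```text
t: 13.02
tool_pos: [0.5409, -0.0566, 0.0405]
tool_rot: [-1.224, 1.181, -1.169]
contact_force: [-0.5, 7.5, 1.6]
opening: 0.0154
```

Run:
```python
from h import *
p,r,o=st(); print(inH(p))
plan([(H(-.032,0,.0403),YAW)])
```

```text
[-0.03830641  0.00024392  0.04054239]
([0.0063, 0.0002, -0.0002], [0.0, -0.1, -0.5])
-- at
tcp now [ 0.5409 -0.0566  0.0405] zang deg 2.55 t 13.025 F [-0.5  7.5  1.6] open 0.015404190610847326
```

Emit:
{"api": "servo_tool", "payload": {"delta_pos": [[0.003,0.0001,0]], "dr": [[0,0,-0.5]], "grip": [0.1]}}

```text
t: 13.15
tool_pos: [0.541, -0.058, 0.0405]
tool_rot: [-1.227, 1.179, -1.173]
contact_force: [-0.0, 9.1, 1.0]
opening: 0.0158
```

Run:
```python
from h import *
p,r,o=st(); print(inH(p))
plan([(H(-.032,0,.0403),YAW)])
```

```text
[-0.03689835  0.00026154  0.04046816]
([0.0049, 0.0001, -0.0003], [0.0, -0.1, -0.2])
-- at
tcp now [ 0.541  -0.058   0.0405] zang deg 2.53 t 13.15 F [-0.   9.1  1. ] open 0.015835006348807808
```

Emit:
{"api": "servo_tool", "payload": {"delta_pos": [[0.004,0,0]], "dr": [[0,0,-0.4]], "grip": [0.1]}}

```text
t: 13.28
tool_pos: [0.5411, -0.0598, 0.0404]
tool_rot: [-1.229, 1.178, -1.175]
contact_force: [0.1, 11.7, 0.9]
opening: 0.0158
```

Emit:
{"api": "servo_tool", "payload": {"delta_pos": [[0.003,0,0]], "dr": [[0,0,-0.4]], "grip": [0.1]}}

```text
t: 13.4
tool_pos: [0.5411, -0.0604, 0.0404]
tool_rot: [-1.23, 1.178, -1.177]
contact_force: [-0.6, 11.2, 0.9]
opening: 0.0155
```

Run:
```python
from h import *
p,r,o=st(); print(inH(p))
k=cam('wrist');im=ctrl.get_image('wrist'); cv2.imwrite('pics/w12.png',im[:,:,::-1])
p,r,o=st(); print(inH(p))
plan([(H(-.032,0,.0403),YAW)])
```

```text
[-0.03452313  0.00026978  0.04043951]
[-0.03453229  0.00026186  0.04041668]
([0.0025, 0.0001, -0.0003], [0.0, -0.2, 0.0])
-- at
tcp now [ 0.5411 -0.0604  0.0404] zang deg 2.49 t 13.45 F [-0.1 10.7  1.7] open 0.015726355184000864
```

View pics/w12.png

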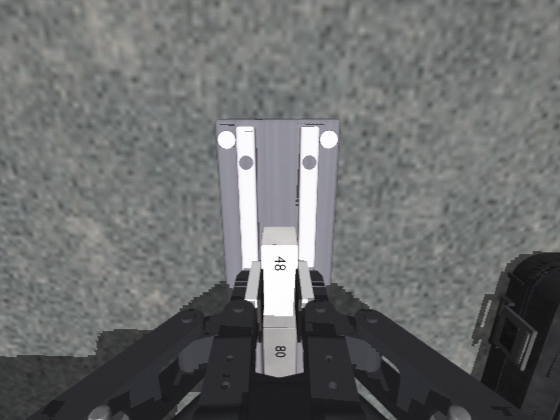

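Emit:
{"api": "servo_tool", "payload": {"delta_pos": [[0.0045,0,0]], "dr": [[0,0,-0.1]], "grip": [0.1]}}

```text
t: 13.58
tool_pos: [0.5412, -0.0619, 0.0405]
tool_rot: [-1.227, 1.18, -1.174]
contact_force: [-0.6, 13.1, 2.1]
opening: 0.0158
```

Emit:
{"api": "servo_tool", "payload": {"delta_pos": [[0.0035,0,0]], "dr": [[0,0,-0.1]], "grip": [0.1]}}

```text
t: 13.7
tool_pos: [0.5413, -0.0623, 0.0405]
tool_rot: [-1.223, 1.183, -1.17]
contact_force: [-0.2, 14.5, 3.1]
opening: 0.0155
```

Run:
```python
from h import *
p,r,o=st(); print(inH(p))
im=ctrl.get_image('scene'); cv2.imwrite('pics/s13.png',cv2.resize(im[195:275,220:370,::-1],None,fx=5,fy=5,interpolation=cv2.INTER_CUBIC))
im=ctrl.get_image('wrist'); cv2.imwrite('pics/w13.png',im[:,:,::-1])
p,r,o=st(); print(inH(p))
plan([(H(-.032,0,.0403),YAW)])
```

```text
[-0.03265778  0.00032459  0.04052865]
[-0.03258392  0.00031028  0.0405129 ]
([0.0006, 0.0002, -0.0003], [0.1, -0.2, -0.5])
-- at
tcp now [ 0.5413 -0.0623  0.0405] zang deg 2.44 t 13.8 F [ 0.2 13.7  2.4] open 0.01576317900337388
```

View pics/s13.png

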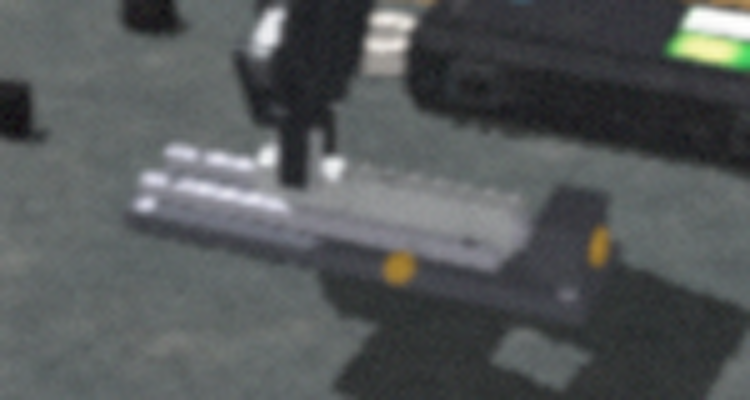

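View pics/w13.png

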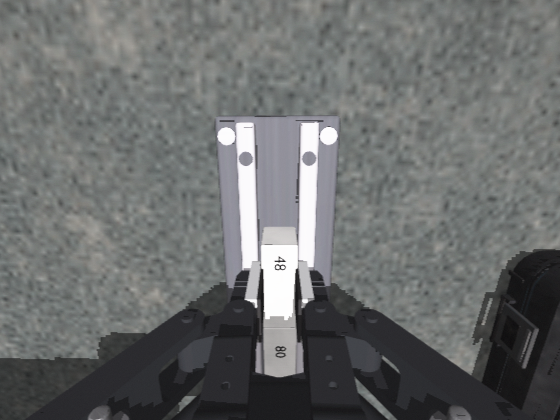

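Emit:
{"api": "servo_tool", "payload": {"delta_pos": [[0.0026,0,0]], "dr": [[0,0,-0.3]], "grip": [0.1]}}

```text
t: 13.92
tool_pos: [0.5413, -0.0623, 0.0406]
tool_rot: [-1.223, 1.183, -1.17]
contact_force: [-0.3, 10.2, 1.2]
opening: 0.0152
```

Run:
```python
from h import *
for i in range(4):
    p,r,o=st(); print(o['t'],inH(p),o['contact_force'].round(2)); ctrl.get_image('scene')
```

```text
13.925 [-0.03261793  0.00031815  0.0405633 ] [-0.3  10.2   1.19]
13.975 [-0.03263002  0.00033808  0.04054259] [-0.8  12.62  2.01]
14.025 [-0.03259654  0.00032099  0.04054227] [-0.16 12.09  0.97]
14.075 [-0.03261018  0.00030038  0.04051387] [-0.7  11.11  1.8 ]
```

Run:
```python
from h import *
im=ctrl.get_image('top')[:,:,::-1]; cv2.imwrite('pics/t14.png',cv2.resize(im[195:255,250:360],None,fx=7,fy=7,interpolation=cv2.INTER_CUBIC))
k=cam('top'); 
for n,q in [('anvil rest',H(.066,0,.034)),('6mm',H(.072,0,.034)),('block',H(.084,0,.042)),('longfront@6',H(.072,0,.038))]: print(n,((proj(k,q)-[250,195]+.5)*7).round(0))
p,r,o=st(); print(o['t'],inH(p),o['contact_force'].round(2))
```

```text
anvil rest [[577. 200.]]
6mm [[594. 199.]]
block [[631. 195.]]
longfront@6 [[595. 198.]]
14.175 [-0.03262129  0.0003183   0.04050833] [ 0.05 11.28  2.99]
```

View pics/t14.png

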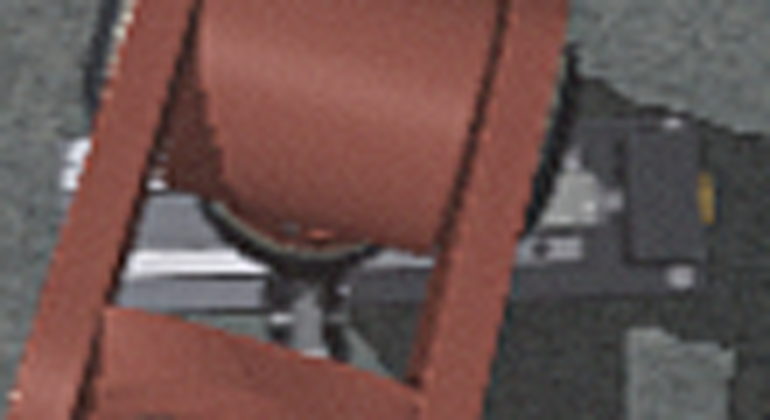

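Run:
```python
from h import *
print(ctrl.finish_job())
```

```text
the job is handed in; nothing more can be done
None
```

I laid the 80 mm bar flat in the trough first, then the 48 mm bar behind it, and pushed the pair end to end onto the spring stop. I handed the job in at about 14.2 s with the gripper still holding the short bar and pushing.

**Push:** In the last readings the push measured about 11–12.5 N at the wrist. I estimate that roughly 10 N of this reaches the stop and the rest is trough friction.

**Plunger:** It is about 5.7 mm in, worked out from the tool's position since the bars first touched the stop. The top camera agrees, putting it at about 6 mm. I had no direct reading of the plunger.

**Steadiness:** The tool moved less than 0.1 mm over the last 0.25 s. The push peaked briefly at 14.5 N, and I eased it back before handing in.

**Long bar, first grip:** It came out about 8 mm too high because the arm drifted while the gripper closed. I opened and gripped again before lifting the bar.

**Other items:** I did not go near the 150 mm bar, the micrometer, the loupe or the coloured look-alikes. I took no final picture to confirm that they had not moved.

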